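# Lock a model tower's foot into its stand and build the tower up

### The job

Build the plaster model tower on the modelling stand: push the lugs of the rectangular foot down through the keyways of the bayonet socket (feel for them: their exact angle is not known), then turn the foot clockwise about a quarter turn to its stop so that it is locked. Then stack the three round parts upright and centred on the foot, widest first, so that the turret with the pointed roof ends on top. Leave the beaker, the gauge stand and the loupe where they are.

Things in the scene. Friction and masses are not known exactly. Their poses are not given: they have to be found in the camera images.
- foot_center (a point): Centre of the plaster foot's block, 84 (x) x 60 (y) x 48 mm high; z up; 0.3 kg. Below it a round spigot, diameter 40, 22 mm long, on whose end the foot stands (46 mm below this point). At its end two opposite lugs reach 29 mm from the axis along +x and -x, 12 mm wide (y), 8 mm high. Grip across the 60 mm width. A half turn makes no difference.
- socket (a point): Centre of the bayonet socket's mouth, at the top of its lip, 46 mm above the bench; z up. Bore 45 mm, two opposite keyways 17 mm wide reaching 33 mm from the axis. They lie only roughly along this x axis: up to 0.25 rad off either way, different each time, not reported. foot_center is 46 mm above this point while the lugs rest on the lip, 26 mm when seated.
- stand: Round dark steel base of the stand, diameter 120, 20 mm high, fixed; origin under its centre. The aluminium socket head (diameter 92, fixed) is on it. Under its 8 mm lip is a chamber 12 mm high. From the keyways the seated foot turns only clockwise seen from above, freely, about 1.5 rad to a solid stop. No spring or click; the lip over the lugs holds it.
- wide_drum_center (a point): Centre of the wide plaster drum, a plain upright cylinder of diameter 56, 36 mm high, flat both ends; z up.
- slim_drum_center (a point): Centre of the slim plaster drum, an upright cylinder of diameter 44, 36 mm high, flat both ends; z up.
- turret_center (a point): Point on the axis of the plaster turret half-way up its 60 mm height: an upright cylinder of diameter 34, 40 mm high, with a 20 mm high pointed cone roof on it. This point is 30 mm above its underside, so the straight wall ends 10 mm above it; z up.
- beaker: Bystander: empty steel beaker, diameter 72, 100 mm high, origin under its centre.
- gauge_stand: Bystander: dial gauge on a heavy block stand, 50 x 45 mm foot, 140 mm high, the dial reaching 66 mm to its -x; origin under the block's centre.
- loupe: Bystander: black eye loupe, diameter 42, 24 mm high, origin under its centre.
Not all that is in view belongs to the job. What is shaped like the part that bears wide_drum_center but blue, green or yellow is not meant.

How it is judged:
By the outcome, as a careful person would: the job done as asked, in the order asked, and still so for the second after the job is handed in, with the robot touching nothing.
It also fails if it takes over 72 s, if anything falls off the work surface, if the arm or the gripper's body presses on something with over 40 N, if the wrist force passes 120 N, or if a joint passes its speed limit or range.

### The arm

A 6-joint arm with a two-finger parallel gripper is mounted at the origin on the work surface. World frame = base frame: x ahead of the robot, y to its left, z up, the work surface at z = 0. Lengths are in mm, angles in rad, forces in N, time in s.
With the tool pointing down it reaches from about 325 to 850 mm from the base axis. Payload 15.5 kg.
Tool frame: the origin (TCP) lies midway between the tips of the shut fingers; the grasp point (between the pads) lies 19 mm behind it; z points along the fingers, y is the direction in which the jaws open and shut (so a half turn about z gives the same grasp; the last joint's range is limited). The gripper opens to 91 mm and grips with 3 to 60 N. Pads are 32 mm wide; open, the fingers measure 118 mm over their backs; the gripper's body (76 mm by 178 mm) begins 60 mm behind the grasp point.
Start: joints at [1.101, 0.494, 1.345, -0, 1.302, -0.096], TCP at [228.218, 581.845, 213.915] pointing down, gripper open.
Joint ranges: [-2.91, 2.91], [-0.82, 2.16], [0.22, 2.67], [-1.22, 4.37], [0.12, 2.79], [-3.08, 3.08]. Speed limits (rad/s): [1.89, 1.89, 2.57, 3.01, 3.01, 3.01].

### API

Orientations are given as a rotation vector (axis times angle).
In Python, from cell import arm, eyes gives the robot as it stands.
- The arm moves only by the shell command python3 -m jog 'ROWS'. ROWS is JSON, a list of rows, each a list of 5 numbers: the shift along the tool's x, y, z each as a share of 0.1 m, from -1 to 1, then the turn about the tool's z as a share of 360 degrees, from -1 to 1, then the opening, from -1 (shut) to 1 (fully open). In form: [[x, y, z, spin, grip], ...]. A call has 1 to 10 rows; each row is the pose to reach, as a shift and turn from the pose measured when the call began, along the tool's axes at that moment, turning the shorter way round; what a row does not reach only later rows make up. A row lasts 1/8 s, in which the tool goes at most 62.5 mm and 10.7 degrees, less where a joint would pass 70% of its speed; a pose out of reach is approached as far as the arm can. A call with a number of a shift or a turn outside -1 to 1 is refused whole. A call with a gripper value outside its range is refused whole. The fingers move at their own pace and stop on an object; the grip force is fixed at half the most. Time passes only in rows, so rows that repeat a pose let the fingers close. It gives the time, the measured TCP pose, the force and the opening at its end, in the units of the state.
- arm.get_obs(): the state, without advancing time (a new reading comes with each control period).
- eyes.read_camera(name): name is "side" or "top" or "wrist"; returns a dict with "pixels" (420x560x3 uint8, blue, green, red), "fx", "fy", "cx", "cy" (pixels), "R" (3x3) and "t" (3): a world point X has camera coordinates R X + t. Camera axes: x right, y down, z forward; pixel columns grow to the right and rows downward; lengths in mm; the calibration is good to about 2 mm. A picture is of the moment at which its call begins. There is no depth.
- arm.finish_job(): hands the job in, once; it reports no verdict.
The state is a dict: "time_s": time; "joint_pos": joint angles; "joint_vel": joint speeds; "tau": joint torques, N m; "eef_pos": TCP position; "orientation": TCP orientation; "ft_force": force on the tool from outside, world axes, zero at the start; "wrist_torque": the same for the moment, N m; "width": finger opening in mm.
Only numpy, scipy, OpenCV 4.12 (cv2) and the standard library are available. Lean on these libraries where they do the work, as an engineer would, in place of code of your own. Each camera call takes 0.05 s, during which the arm holds its last target. There are 200 camera calls.

## Working session

There is one attempt and no reset: what is moved stays moved. The work goes in short steps, Python scripts to look and compute and a shell command to move; the robot and the scene stay as the last step left them, time stands still between calls to the robot, and variables do not carry over. Pictures are saved under pics/ and viewed, about 8 in all and at most 12, crops included, and the job is handed in when it is done.

```bash
mkdir -p pics; ls
python3 - <<'E'
from cell import arm, eyes
import cv2,numpy as np
for n in("top","side"):
    c=eyes.read_camera(n); cv2.imwrite(f"pics/{n}0.png",c["pixels"]); print(n,c["fx"],c["fy"],c["cx"],c["cy"],np.round(c["R"],3).tolist(),np.round(c["t"],1))
o=arm.get_obs();print(o)
E
```

```text
pics
top 527.0019551759699 527.0019551759699 279.43349960521937 212.5503936691479 [[-0.016, -1.0, -0.0], [-0.997, 0.016, -0.072], [0.072, -0.001, -0.997]] [  18.2  614.9 1482.4]
side 444.4566624148471 444.4566624148471 278.23971378903013 199.61679159169157 [[-0.841, -0.541, -0.005], [-0.416, 0.653, -0.633], [0.346, -0.53, -0.774]] [510.2 294.2 876. ]
{'time_s': 0.1, 'joint_pos': array([ 1.10148489e+00,  4.94080910e-01,  1.34603596e+00, -1.00744168e-05,
        1.30253893e+00, -9.55265637e-02]), 'joint_vel': array([-4.40316580e-04, -1.92234081e-03, -1.85571127e-03, -2.92693611e-04,
        6.37555454e-05, -2.61290956e-04]), 'tau': array([ 2.18978028e-03, -8.80241776e+01, -3.82556033e+01,  7.06996978e-02,
        4.85702511e-02,  7.03671276e-05]), 'eef_pos': array([228.07617843, 581.53716637, 213.43411407]), 'orientation': array([-5.83670332e-01, -3.08660459e+00,  1.60793708e-03]), 'ft_force': array([ 0.06709071, -0.18782452,  0.40931253]), 'wrist_torque': array([ 0.04102367, -0.01332918,  0.00830573]), 'width': 91.47953554984188}
```

View pics/top0.png

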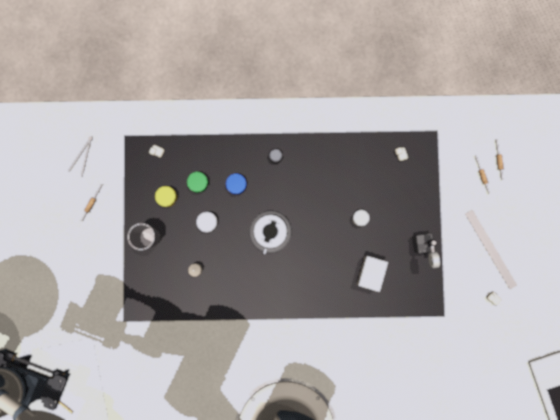

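View pics/side0.png

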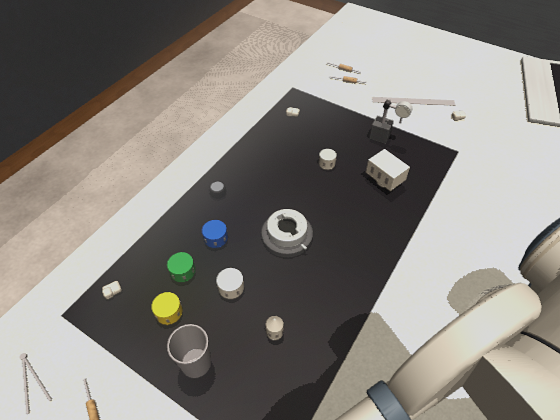

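Top view: wide drum (207,222), slim drum (361,218), turret (195,270), foot (373,273), socket (270,232), beaker (141,237), gauge (425,245), loupe (276,156). The side view agrees, and the keyways are visible.

```bash
cat > h.py <<'E'
from cell import arm, eyes
import cv2,numpy as np
from scipy.spatial.transform import Rotation as Ro
def ray(c,p,z):
    p=np.atleast_2d(p).astype(float)
    d=np.c_[(p[:,0]-c["cx"])/c["fx"],(p[:,1]-c["cy"])/c["fy"],np.ones(len(p))]@np.array(c["R"])
    o=-np.array(c["R"]).T@np.array(c["t"]); return (o+d*((z-o[2])/d[:,2])[:,None])[:,:2]
def proj(c,X):
    q=np.atleast_2d(X)@np.array(c["R"]).T+np.array(c["t"]); return np.c_[q[:,0]/q[:,2]*c["fx"]+c["cx"],q[:,1]/q[:,2]*c["fy"]+c["cy"]]
def ortho(c,x,y,z,half=80,s=3):
    "rectified patch of plane z: up=+x, left=+y"
    g=np.linspace(half,-half,2*half*s+1); X,Y=np.meshgrid(x+g,y+g,indexing="ij")
    uv=proj(c,np.c_[X.ravel(),Y.ravel(),np.full(X.size,z)]).astype(np.float32).reshape(*X.shape,2)
    return cv2.remap(c["pixels"],uv[...,0],uv[...,1],cv2.INTER_CUBIC)
def delta(x,y,z,yaw=None):
    "jog shares to bring TCP to x,y,z with jaw (tool y) direction at yaw (mod pi)"
    o=arm.get_obs();R=Ro.from_rotvec(o["orientation"]).as_matrix()
    d=R.T@(np.array([x,y,z])-o["eef_pos"])/100
    ya=np.arctan2(R[1,1],R[0,1]); t=0
    if yaw is not None:
        t=-((yaw-ya+np.pi/2)%np.pi-np.pi/2)   # tool z down -> sign flips
    return np.round(d,3),round(t/2/np.pi,4)
def st():
    o=arm.get_obs();R=Ro.from_rotvec(o["orientation"]).as_matrix()
    print(round(o["time_s"],2),np.round(o["eef_pos"],1),"yaw",round(np.arctan2(R[1,1],R[0,1]),4),"tilt",np.round(R[:2,2],4),"F",np.round(o["ft_force"],1),"M",np.round(o["wrist_torque"],2),"w",round(o["width"],1),"j6",round(o["joint_pos"][5],2))
E
python3 - <<'E'
from h import *
c=eyes.read_camera("top"); print("cam",-np.array(c["R"]).T@c["t"])
g=cv2.cvtColor(c["pixels"],cv2.COLOR_BGR2GRAY)
for n,(u,v),r,z in(("wide",(207,222),16,36),("slim",(361,218),14,36),("turret",(195,270),11,20),("foot",(373,273),25,70),("sock",(270,232),24,46)):
    m=np.zeros_like(g);m[v-r:v+r+1,u-r:u+r+1]=(g>130)[v-r:v+r+1,u-r:u+r+1]
    k=max(cv2.findContours(m,0,1)[0],key=cv2.contourArea).reshape(-1,2)
    W=ray(c,k,z).astype(np.float32);rc=cv2.minAreaRect(W)
    print(n,"enc",cv2.minEnclosingCircle(W),"rect",rc, "mean px",k.min(0),k.max(0))
st()
p=[ray(c,q,z)[0] for q,z in(((270,232),46),((373,273),70),((361,218),36),((195,270),30))]
cv2.imwrite("pics/a.png",np.hstack([ortho(c,*q,z,60,3)for q,z in((p[0],46),(p[1],70))]))
E
```

```text
cam [ 506.91206284    9.73793329 1522.81688273]
wide enc ((591.9545288085938, 215.74095153808594), 29.656095504760742) rect ((590.7654418945312, 216.09005737304688), (56.522274017333984, 56.6989631652832), 89.5685806274414) mean px [196 212] [216 232]
slim enc ((596.3345336914062, -222.0845947265625), 23.77016830444336) rect ((596.3538208007812, -222.08489990234375), (45.38220977783203, 42.480655670166016), 89.07176971435547) mean px [353 210] [369 225]
turret enc ((455.65411376953125, 253.1280059814453), 18.093772888183594) rect ((455.8082275390625, 253.1824951171875), (34.174007415771484, 33.863990783691406), 89.07313537597656) mean px [188 264] [200 276]
foot enc ((440.08306884765625, -244.15530395507812), 50.92809295654297) rect ((439.66650390625, -245.1488494873047), (64.16019439697266, 87.54711151123047), 72.4396743774414) mean px [358 256] [387 291]
sock enc ((554.105224609375, 38.05046081542969), 56.22586441040039) rect ((559.8421630859375, 35.821632385253906), (99.05870819091797, 95.22705078125), 25.7132625579834) mean px [253 214] [287 253]
0.15 [228.1 581.6 213.5] yaw 1.197 tilt [-0.0004 -0.0008] F [ 0.  -0.6 -0.3] M [ 0.03 -0.03  0.03] w 91.2 j6 -0.1
```

View pics/a.png

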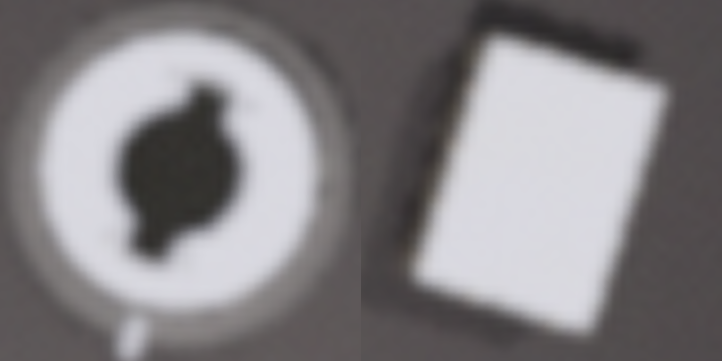

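```bash
for i in 1 2 3 4 5; do python3 -m jog '[[-1,-0.77,0,0,1],[-1,-0.77,0,0,1],[-1,-0.77,0,0,1]]'; done
python3 - <<'E'
from h import *
st()
c=eyes.read_camera("wrist"); print("cam",-np.array(c["R"]).T@c["t"],np.round(c["R"],2).tolist(),c["fx"])
cv2.imwrite("pics/w1.png",c["pixels"])
print(proj(c,[[559,36,46],[592,216,36],[440,-245,70]]))
E
```

```text
time_s: 0.52
eef_pos: [294.5, 470.3, 213.5]
orientation: [-0.589, -3.086, 0.003]
ft_force: [-0.6, 0.8, -0.1]
width: 91.1
time_s: 0.9
eef_pos: [360.5, 359.7, 213.7]
orientation: [-0.594, -3.085, 0.004]
ft_force: [-1.0, -0.4, 0.1]
width: 91.2
time_s: 1.27
eef_pos: [426.4, 249.3, 214.0]
orientation: [0.599, 3.084, -0.004]
ft_force: [0.1, 1.0, -1.0]
width: 91.2
time_s: 1.65
eef_pos: [492.0, 139.0, 214.2]
orientation: [0.604, 3.082, -0.004]
ft_force: [-0.2, 1.0, -0.4]
width: 91.1
time_s: 2.02
eef_pos: [557.4, 28.9, 214.2]
orientation: [0.606, 3.081, -0.004]
ft_force: [-0.2, 0.0, -1.0]
width: 91.2
2.02 [557.4  28.9 214.2] yaw 1.1821 tilt [ 0.0011 -0.0028] F [-0.2  0.  -1. ] M [-0.    0.01 -0.01] w 91.2 j6 -1.23
cam [481.53887046  61.61752405 384.37299064] [[0.38, 0.92, -0.0], [0.88, -0.36, 0.29], [0.27, -0.11, -0.96]] 371.0427476607815
[[284.31244021 187.36231022]
 [476.56281817 145.29293404]
 [-64.78036718 190.03590323]]
```

View pics/w1.png

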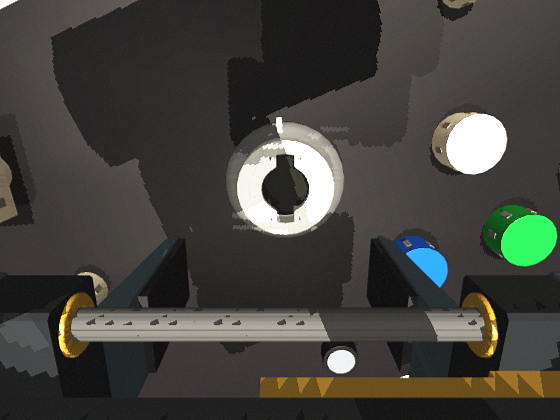

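Wrist view: socket at (284,187), exactly where predicted, with the keyways running vertically in the image. The wide drum is at (475,143).

Run:
```python
from h import *
c=eyes.read_camera("wrist")
im=ortho(c,559,36,46,55,6)
g=cv2.cvtColor(im,cv2.COLOR_BGR2GRAY)
# outer circle of head, and bore at 46
def circ(P):
    A=np.c_[2*P,np.ones(len(P))];s=np.linalg.lstsq(A,(P**2).sum(1),rcond=None)[0];return s[:2],np.sqrt(s[2]+s[:2]@s[:2])
cv2.imwrite("pics/s1.png",im)
e=cv2.HoughCircles(cv2.GaussianBlur(g,(9,9),0),cv2.HOUGH_GRADIENT,2,40,param1=120,param2=30,minRadius=115,maxRadius=160);print("bore",e)
e=cv2.HoughCircles(cv2.GaussianBlur(g,(9,9),0),cv2.HOUGH_GRADIENT,2,40,param1=120,param2=30,minRadius=255,maxRadius=300);print("head",e)
```

```text
bore [[[329.  323.  132.4]
  [349.  283.  156.6]
  [221.  217.  125.4]
  [437.  385.  150. ]
  [455.  241.  136.4]
  [199.  341.  143.4]
  [221.   87.  138.6]]]
head [[[329.  319.  272.2]
  [279.  395.  276.8]
  [293.  337.  296.6]
  [257.  361.  274.6]
  [349.  355.  287.6]
  [325.  279.  261.2]]]
```

View pics/s1.png

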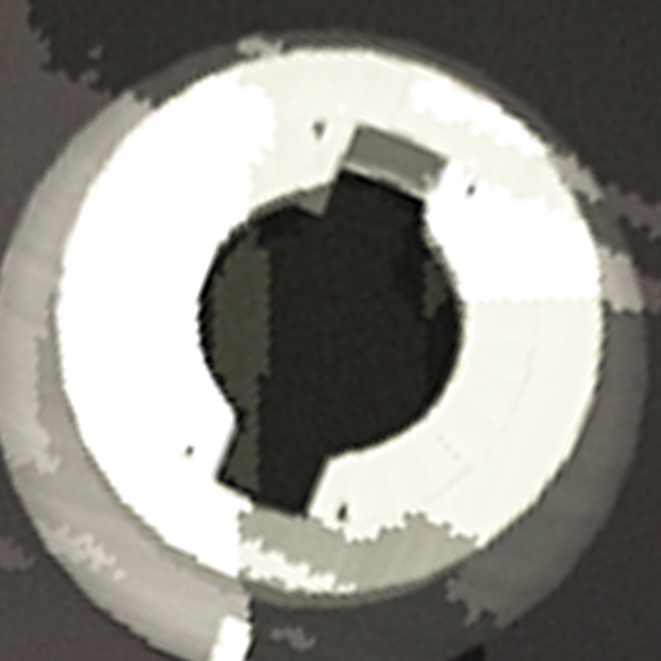

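Socket centre about (560.7, 35.7). The keyway direction is about -0.37 rad, measured from keyway ends (405,141) and (263,499) in the patch. Next, the foot.

```bash
for i in 1 2 3; do python3 -m jog '[[0.02,-1,0,0,1],[0.02,-1,0,0,1],[0.02,-1,0,0,1]]' | grep eef; done
python3 - <<'E'
from h import *
st()
c=eyes.read_camera("wrist")
print(proj(c,[[440,-245,70]]))
im=ortho(c,440,-245,70,65,5);cv2.imwrite("pics/f1.png",im)
g=cv2.cvtColor(im,cv2.COLOR_BGR2GRAY);print(np.percentile(g,[5,50,95]))
for th in(100,140,180,220):
    k=max(cv2.findContours((g>th).astype(np.uint8),0,1)[0],key=cv2.contourArea);r=cv2.minAreaRect(k)
    print(th,[440-(r[0][1]-325)/5,-245-(r[0][0]-325)/5],np.array(r[1])/5,r[2])
E
```

```text
eef_pos: [514.7, -60.0, 214.5]
eef_pos: [474.8, -151.4, 214.8]
eef_pos: [435.5, -243.0, 215.0]
3.25 [ 435.5 -243.   215. ] yaw 1.1825 tilt [-0.0007 -0.0014] F [-0.1  0.5 -1. ] M [-0.01 -0.01 -0.  ] w 91.7 j6 -1.81
[[276.33035116 200.57918845]]
[ 12.  27. 179.]
100 [438.23414916992186, -245.29268798828124] [59.98233643 83.49361572] 17.65012550354004
140 [444.1007568359375, -247.25478515625] [59.54053345 70.25661621] 17.650123596191406
180 [451.9310302734375, -257.827587890625] [42.91094666 15.44163818] 23.198591232299805
220 [450.9269287109375, -259.034619140625] [39.21723022 14.16389313] 22.380136489868164
```

View pics/f1.png

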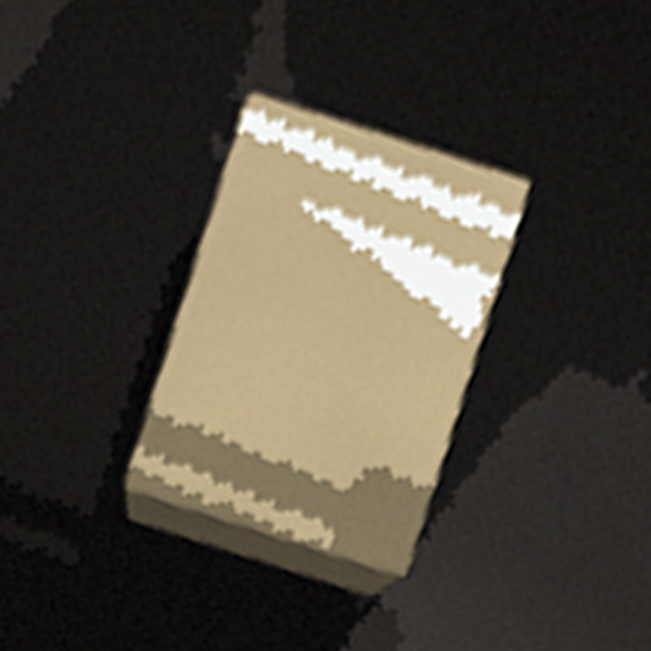

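Run:
```python
from h import *
print(delta(438.1,-245.5,34,1.263))
```

```text
(array([-0.035, -0.021,  1.809]), np.float64(-0.0127))
```

```bash
python3 -m jog '[[-0.035,-0.021,0.9,-0.0127,1],[-0.035,-0.021,0.9,-0.0127,1],[-0.035,-0.021,0.9,-0.0127,1]]' | grep eef
python3 - <<'E'
from h import *
st();print(delta(438.1,-245.5,34,1.263))
E
```

```text
eef_pos: [438.1, -242.8, 123.6]
3.67 [ 438.1 -242.8  123.6] yaw 1.2648 tilt [-0.0037  0.0016] F [-0.6  0.5  1.3] M [ 0.03  0.03 -0.01] w 91.2 j6 -1.89
(array([-0.011, -0.026,  0.896]), np.float64(0.0003))
```

```bash
python3 -m jog '[[-0.011,-0.026,0.45,0,1],[-0.011,-0.026,0.896,0,1],[-0.011,-0.026,0.896,0,1],[-0.011,-0.026,0.896,0,1],[-0.011,-0.026,0.896,0,-1],[-0.011,-0.026,0.896,0,-1],[-0.011,-0.026,0.896,0,-1],[-0.011,-0.026,0.896,0,-1],[-0.011,-0.026,0.896,0,-1],[-0.011,-0.026,0.896,0,-1]]' ; python3 -c "
from h import *
st()"
```

```text
time_s: 4.92
eef_pos: [438.3, -245.7, 34.4]
orientation: [-0.478, -3.102, -0.001]
ft_force: [-0.7, -0.3, 9.6]
width: 59.7
4.92 [ 438.3 -245.7   34.4] yaw 1.2647 tilt [-0.0031  0.0012] F [-0.7 -0.3  9.6] M [0.04 0.22 0.05] w 59.7 j6 -1.89
```

```bash
python3 -m jog '[[0,0,-0.3,0,-1],[0,0,-0.75,0,-1],[0,0,-0.75,0,-1]]'|grep -E "eef|force|width"; for i in 1 2 3; do python3 -m jog '[[-0.1,0.5,0,0,-1],[-0.1,1,0,0,-1],[-0.1,1,0,0,-1]]' | grep -E "eef|force"; done; python3 -c "
from h import *
st();print(delta(560.8,35.7,84,-0.367+np.pi/2))"
```

```text
eef_pos: [439.8, -246.7, 111.8]
ft_force: [0.0, -0.9, -4.2]
width: 60.2
eef_pos: [479.2, -151.3, 110.5]
ft_force: [-0.8, -0.6, -3.5]
eef_pos: [518.6, -56.6, 109.4]
ft_force: [-0.5, -1.2, -3.1]
eef_pos: [558.0, 37.6, 108.5]
ft_force: [-0.2, -0.3, -3.3]
6.42 [558.   37.6 108.5] yaw 1.2731 tilt [-0.0033  0.0008] F [-0.2 -0.3 -3.3] M [-0.08  0.    0.  ] w 59.8 j6 -1.31
(array([-0.033, -0.01 ,  0.244]), np.float64(0.011))
```

```bash
python3 -m jog '[[-0.033,-0.01,0.1,0.011,-1],[-0.033,-0.01,0.22,0.011,-1],[-0.033,-0.01,0.22,0.011,-1],[-0.033,-0.01,0.22,0.011,-1]]'|grep -E "eef|force"; python3 -c "
from h import *
st();print(delta(560.8,35.7,76,-0.367+np.pi/2))"
```

```text
eef_pos: [560.6, 35.1, 86.4]
ft_force: [0.7, 0.5, -3.2]
6.92 [560.6  35.1  86.4] yaw 1.2043 tilt [-0.0037  0.0007] F [ 0.7  0.5 -3.2] M [ 0.04 -0.04 -0.01] w 59.9 j6 -1.25
(array([-0.   ,  0.006,  0.104]), np.float64(0.0001))
```

```bash
python3 -m jog '[[0,0.006,0.03,0,-1],[0,0.006,0.06,0,-1],[0,0.006,0.09,0,-1],[0,0.006,0.11,0,-1],[0,0.006,0.11,0,-1]]'|grep -E "eef|force"; python3 -c "
from h import *
st();print(delta(560.8,35.7,60.4,-0.367+np.pi/2))"
```

```text
eef_pos: [560.7, 35.7, 75.2]
ft_force: [0.2, 0.1, -3.4]
7.55 [560.7  35.7  75.2] yaw 1.2044 tilt [-0.004   0.0007] F [ 0.2  0.1 -3.4] M [0.05 0.03 0.04] w 59.9 j6 -1.25
(array([-0.002,  0.   ,  0.148]), np.float64(0.0001))
```

Lugs are 5 mm below the lip with no contact force, so they are in the keyways. Descend until it seats.

```bash
python3 -m jog '[[0,0,0.05,0,-1],[0,0,0.09,0,-1],[0,0,0.12,0,-1],[0,0,0.145,0,-1],[0,0,0.145,0,-1]]'|grep -E "eef|force"; python3 -c "
from h import *
st()"
```

```text
eef_pos: [560.7, 35.7, 60.6]
ft_force: [0.1, -0.1, -4.2]
8.18 [560.7  35.7  60.6] yaw 1.2043 tilt [-0.004   0.0007] F [ 0.1 -0.1 -4.2] M [ 0.03  0.01 -0.03] w 60.1 j6 -1.25
```

```bash
python3 -m jog '[[0,0,0,0.02,-1],[0,0,0,0.045,-1],[0,0,0,0.07,-1],[0,0,0,0.095,-1],[0,0,0,0.12,-1],[0,0,0,0.145,-1],[0,0,0,0.17,-1],[0,0,0,0.19,-1],[0,0,0,0.2,-1],[0,0,0,0.2,-1]]'|grep -E "eef|force"; python3 -c "
from h import *
st();print(delta(560.7,35.7,60.5,1.2043-1.5))"
```

```text
eef_pos: [560.7, 35.7, 60.7]
ft_force: [1.0, -0.2, -2.3]
9.43 [560.7  35.7  60.7] yaw -0.0518 tilt [-0.0039  0.0007] F [ 1.  -0.2 -2.3] M [-0.04  0.12 -0.01] w 59.7 j6 0.01
(array([-0.   ,  0.   ,  0.002]), np.float64(0.0388))
```

```bash
for i in 1 2 3; do python3 -m jog '[[0,0,0,0.006,-1],[0,0,0,0.012,-1],[0,0,0,0.012,-1]]'>/dev/null; python3 -c "
from h import *
st()"; done
```

```text
9.8 [560.7  35.7  60.7] yaw -0.1274 tilt [-0.0039  0.0008] F [ 0.2 -0.7 -3.7] M [-0.06  0.06 -0.06] w 59.7 j6 0.08
10.18 [560.7  35.8  60.7] yaw -0.202 tilt [-0.0039  0.0008] F [ 0.1 -0.5 -3.6] M [-0.14  0.05  0.01] w 59.8 j6 0.16
10.55 [560.7  35.7  60.7] yaw -0.2777 tilt [-0.0039  0.0008] F [ 0.6 -0.  -3.5] M [-0.06  0.06  0.02] w 59.7 j6 0.23
```

```bash
for i in 1 2 3 4; do python3 -m jog '[[0,0,0,0.004,-1],[0,0,0,0.008,-1],[0,0,0,0.008,-1]]'>/dev/null; python3 -c "
from h import *
st()"; done
```

```text
10.93 [560.7  35.7  60.7] yaw -0.3285 tilt [-0.0039  0.0008] F [ 0.9 -0.2 -3.7] M [-0.11  0.06 -0.01] w 60.4 j6 0.28
11.3 [560.6  35.7  60.7] yaw -0.3781 tilt [-0.004   0.0004] F [-1.3  0.  -1.9] M [-0.01  0.21  1.76] w 60.1 j6 0.34
11.68 [560.7  35.8  60.9] yaw -0.4287 tilt [-0.0037  0.0004] F [-0.8 -0.8  1.8] M [0.1  0.47 2.21] w 61.3 j6 0.39
12.05 [560.7  35.8  61.1] yaw -0.4803 tilt [-0.0036  0.0003] F [-2.6  0.1  5.4] M [-0.04  0.59  2.33] w 62.9 j6 0.44
```

```bash
python3 -m jog '[[0,0,0,-0.01,-1],[0,0,0,-0.018,-1],[0,0,0.003,-0.018,-1],[0,0,0.003,-0.018,-1]]'>/dev/null; python3 -c "
from h import *
st()"; python3 -m jog '[[0,0,0,0,-0.2],[0,0,0,0,1],[0,0,0,0,1],[0,0,0,0,1],[0,0,0,0,1]]'|grep -E "force|width"; python3 -m jog '[[0,0,-0.6,0,1],[0,0,-1,0,1],[0,0,-1,0,1]]'|grep eef;python3 -m jog '[[0,0,-0.5,0,1],[0,0,-1,0,1],[0,0,-1,0,1]]'|grep eef
python3 - <<'E'
from h import *
st()
c=eyes.read_camera("wrist"); print(proj(c,[[560,36,96],[591,216,36]])); cv2.imwrite("pics/w2.png",c["pixels"])
E
```

```text
12.55 [560.9  35.7  60.9] yaw -0.3701 tilt [-0.0033  0.0006] F [-1.2 -1.3  3.6] M [-0.13  0.21  0.  ] w 62.5 j6 0.33
ft_force: [0.3, -0.3, 0.3]
width: 91.2
eef_pos: [563.0, 35.6, 163.8]
eef_pos: [564.4, 35.6, 266.5]
13.93 [564.4  35.6 266.5] yaw -0.3701 tilt [0.0077 0.0002] F [-0.   0.5 -0.5] M [-0.14  0.09  0.01] w 91.2 j6 0.33
[[271.76081132 191.72380408]
 [233.51477581  -4.10419853]]
```

View pics/w2.png

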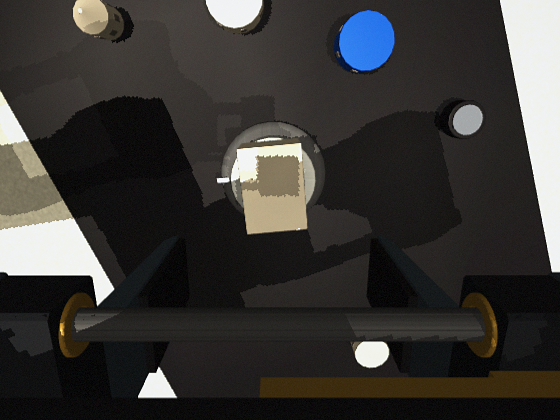

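Run:
```python
from h import *
st()
for n in("wrist","top"):
    c=eyes.read_camera(n)
    im=ortho(c,560,36,96,65,5);cv2.imwrite(f"pics/f2{n}.png",im)
    g=cv2.cvtColor(im,cv2.COLOR_BGR2GRAY)
    for th in(90,110):
        k=max(cv2.findContours((g>th).astype(np.uint8),0,1)[0],key=cv2.contourArea);r=cv2.minAreaRect(k)
        print(th,[560-(r[0][1]-325)/5,36-(r[0][0]-325)/5],np.array(r[1])/5,r[2])
cv2.imwrite("pics/f2.png",np.hstack([cv2.resize(cv2.imread(f"pics/f2{n}.png"),(400,400)) for n in("wrist","top")]))
```

```text
13.97 [563.2  35.6 264.2] yaw -0.3701 tilt [0.0041 0.0003] F [-0.6 -0.3 -1.5] M [-0.05  0.15 -0.01] w 91.1 j6 0.33
90 [558.6330322265625, 48.210089111328124] [103.36861572  92.35360718] 16.699243545532227
110 [564.4930908203125, 43.907293701171874] [100.599823    78.98025513] 12.87500286102295
90 [560.0, 36.0] [130. 130.] 90.0
110 [565.6, 36.0] [118.8 130. ] 90.0
```

View pics/f2.png

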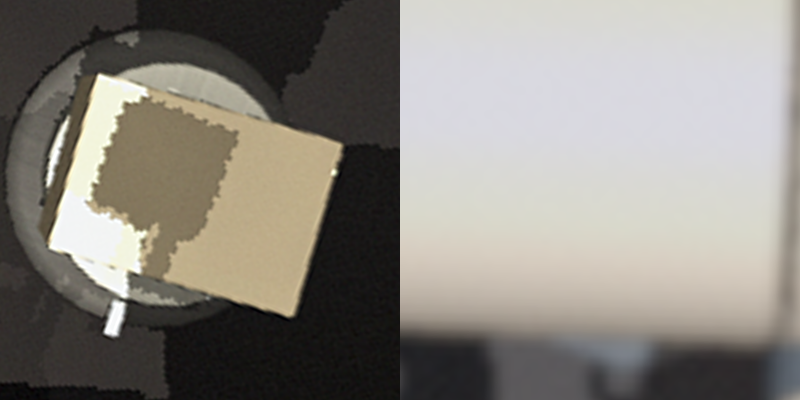

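The foot's face is at about -0.277 rad: when I backed off the stop, the pads dragged it roughly 0.1 rad back. I'll re-grip aligned, turn it to the stop again and open there without backing off.

```bash
python3 -m jog '[[0,0.02,0.6,-0.0143,1],[0,0.02,1,-0.0143,1],[0,0.02,1,-0.0143,1]]'|grep eef; python3 -c "
from h import *
st();print(delta(561,36,61.5,-0.28))"
```

```text
eef_pos: [561.2, 35.0, 158.5]
14.45 [561.2  35.  158.5] yaw -0.2805 tilt [-0.008   0.0009] F [-0.   0.6  0.5] M [-0.07  0.06  0.02] w 91.2 j6 0.24
(array([0.01 , 0.004, 0.97 ]), np.float64(-0.0001))
```

```bash
python3 -m jog '[[0.01,0.004,0.5,0,1],[0.01,0.004,0.96,0,1],[0.01,0.004,0.96,0,1],[0.01,0.004,0.96,0,-1],[0.01,0.004,0.96,0,-1],[0.01,0.004,0.96,0,-1],[0.01,0.004,0.96,0,-1],[0.01,0.004,0.96,0,-1],[0.01,0.004,0.96,0,-1]]'>/dev/null; python3 -c "
from h import *
st()"
for i in 1 2; do python3 -m jog '[[0,0,0,0.004,-1],[0,0,0,0.007,-1],[0,0,0,0.007,-1]]'>/dev/null; python3 -c "
from h import *
st()"; done
```

```text
15.57 [561.5  36.   63.6] yaw -0.2805 tilt [-0.0066  0.0008] F [-2.5  0.3 11.1] M [-0.14  0.42  0.01] w 59.8 j6 0.24
15.95 [561.5  36.   63.6] yaw -0.3248 tilt [-0.0067  0.0008] F [-0.6  0.4  1.5] M [-0.07  0.23 -0.09] w 59.9 j6 0.28
16.32 [561.   36.2  63.6] yaw -0.3684 tilt [-0.0076  0.0007] F [-3.1  3.4  3.9] M [0.66 0.74 1.56] w 59.6 j6 0.33
```

```bash
python3 -m jog '[[0,0,0,0,-0.3],[0,0,0,0,1],[0,0,0,0,1],[0,0,0,0,1]]'|grep -E "force|width"; python3 -m jog '[[0,0,-0.5,0,1],[0,0,-0.95,0,1],[0,0,-1,0,1],[0,0,-1,0,1]]'|grep eef;python3 -m jog '[[0,0,-0.5,0,1],[0,0,-0.9,0,1],[0,0,-0.9,0,1],[0,0,-0.9,0,1]]'|grep eef
python3 - <<'E'
from h import *
st()
c=eyes.read_camera("wrist"); cv2.imwrite("pics/w3.png",c["pixels"])
im=ortho(c,560,36,96,65,5);cv2.imwrite("pics/f3.png",im)
# model check: edges of predicted top face, gradient score
g=cv2.GaussianBlur(cv2.cvtColor(im,cv2.COLOR_BGR2GRAY),(3,3),0).astype(float)
gx,gy=cv2.Sobel(g,6,1,0),cv2.Sobel(g,6,0,1);m=np.minimum(np.hypot(gx,gy),250).astype(np.float32)
from scipy.optimize import differential_evolution
from scipy.ndimage import map_coordinates
def f(p):
    x,y,a=p;s=0;u=np.linspace(-.97,.97,60)
    P=np.r_[np.c_[u*42,0*u+30],np.c_[u*42,0*u-30],np.c_[0*u+42,u*30],np.c_[0*u-42,u*30]]
    X=x+P[:,0]*np.cos(a)-P[:,1]*np.sin(a);Y=y+P[:,0]*np.sin(a)+P[:,1]*np.cos(a)
    return -map_coordinates(m,[325-(X-560)*5,325-(Y-36)*5],order=1).mean()
r=differential_evolution(f,[(550,572),(26,46),(-2.1,-1.6)],seed=1,tol=1e-8,maxiter=300);print(r.x,r.x[2]+np.pi/2,r.fun)
E
```

```text
ft_force: [-0.2, -0.1, 0.6]
width: 87.3
eef_pos: [561.8, 36.0, 163.4]
eef_pos: [561.7, 35.9, 251.7]
17.82 [561.7  35.9 251.7] yaw -0.3691 tilt [-0.0095  0.0008] F [ 1.5 -0.  -0.5] M [-0.12  0.16 -0.03] w 91.1 j6 0.33
[561.51993797  37.24319528  -1.92067187] -0.3498755386409784 -139.57554626464844
```

Foot seated, at the stop (-0.350 rad, 1.55 rad turned), centre about (561.5, 37). Now the wide drum.

```bash
python3 -m jog '[[0.5,-0.19,0.3,0,1],[0.89,-0.19,0.6,0,1],[0.89,-0.19,0.6,0,1],[0.89,-0.19,0.6,0,1]]'|grep eef
cat >> h.py <<'E'
def disc(n,x,y,z,r,half=40,s=6):
    "fit circle of radius r at height z by edge strength (bright inside)"
    from scipy.optimize import differential_evolution
    from scipy.ndimage import map_coordinates
    c=eyes.read_camera(n);im=ortho(c,x,y,z,half,s);k=half*s
    g=cv2.GaussianBlur(cv2.cvtColor(im,cv2.COLOR_BGR2GRAY),(5,5),0).astype(np.float32)
    m=np.minimum(np.hypot(cv2.Sobel(g,5,1,0),cv2.Sobel(g,5,0,1)),250);t=np.linspace(0,2*np.pi,180)
    f=lambda p:-map_coordinates(m,[k-(p[0]-x+p[2]*np.cos(t))*s,k-(p[1]-y+p[2]*np.sin(t))*s],order=1,mode="nearest").mean()
    q=differential_evolution(f,[(x-9,x+9),(y-9,y+9),(r-1.5,r+1.5)],seed=1,maxiter=300)
    print("disc",n,np.round(q.x,1),round(q.fun,1)); return c,im
E
python3 - <<'E'
from h import *
st()
c,im=disc("wrist",591,216,36,28)
print(delta(591,216,100))
E
```

```text
eef_pos: [574.8, 125.5, 190.6]
18.38 [574.8 125.5 190.6] yaw -0.3688 tilt [-0.0119  0.0004] F [-0.7  0.3 -0.3] M [-0.12  0.06 -0.01] w 91.1 j6 0.48
disc wrist [590.9 216.1  27.9] -222.0
(array([ 0.907, -0.171,  0.911]), 0.0)
```

```bash
python3 -m jog '[[0.5,-0.171,0.3,0,1],[0.907,-0.171,0.8,0,1],[0.907,-0.171,0.9,0,1],[0.907,-0.171,0.9,0,1],[0.907,-0.171,0.9,0,1]]'|grep eef
python3 - <<'E'
from h import *
st();print(delta(590.9,216.1,8))
E
```

```text
eef_pos: [591.7, 215.0, 102.7]
19.05 [591.7 215.  102.7] yaw -0.3707 tilt [-0.0088  0.0009] F [0.1 0.8 0.8] M [-0.04  0.06  0.  ] w 91.4 j6 0.62
(array([ 0.01 , -0.004,  0.947]), 0.0)
```

```bash
python3 -m jog '[[0.01,-0.004,0.5,0,1],[0.01,-0.004,0.9,0,1],[0.01,-0.004,0.945,0,1],[0.01,-0.004,0.945,0,1],[0.01,-0.004,0.945,0,-1],[0.01,-0.004,0.945,0,-1],[0.01,-0.004,0.945,0,-1],[0.01,-0.004,0.945,0,-1],[0.01,-0.004,0.945,0,-1],[0.01,-0.004,0.945,0,-1]]'|grep -E "eef|force|width"
python3 -c "
from h import *
st()"
```

```text
eef_pos: [591.0, 216.2, 8.5]
ft_force: [-0.3, 0.0, 5.4]
width: 55.5
20.3 [591.  216.2   8.5] yaw -0.3707 tilt [-0.0085  0.001 ] F [-0.3  0.   5.4] M [-0.17  0.33  0.01] w 55.5 j6 0.62
```

```bash
python3 -m jog '[[0,0,-0.3,0,-1],[0,0,-0.8,0,-1],[0,0,-1,0,-1],[0,0,-1,0,-1]]'|grep -E "eef|width"
for i in 1 2; do python3 -m jog '[[-0.4,0.19,-0.1,0,-1],[-0.89,0.19,-0.2,0,-1],[-0.89,0.19,-0.2,0,-1],[-0.89,0.19,-0.2,0,-1]]'|grep -E "eef|width"; done
python3 - <<'E'
from h import *
st();print(delta(561.3,36.6,110))
E
```

```text
eef_pos: [592.7, 216.3, 109.8]
width: 55.5
eef_pos: [577.9, 126.4, 128.8]
width: 55.4
eef_pos: [563.7, 37.4, 148.1]
width: 55.3
21.8 [563.7  37.4 148.1] yaw -0.3709 tilt [-0.0077  0.0021] F [ 0.6  0.7 -1.3] M [-0.1   0.1  -0.03] w 55.3 j6 0.33
(array([-0.015, -0.016,  0.382]), 0.0)
```

```bash
python3 -m jog '[[-0.015,-0.016,0.2,0,-1],[-0.015,-0.016,0.36,0,-1],[-0.015,-0.016,0.38,0,-1],[-0.015,-0.016,0.38,0,-1]]'>/dev/null
python3 -c "
from h import *
st()"; python3 -m jog '[[0,0,0.025,0,-1],[0,0,0.04,0,-1],[0,0,0.05,0,-1],[0,0,0.05,0,-1]]'>/dev/null
python3 -c "
from h import *
st()"
```

```text
22.3 [561.5  37.  110.2] yaw -0.3705 tilt [-0.0078  0.0021] F [-0.  -0.3 -1.1] M [-0.06  0.12  0.02] w 55.4 j6 0.33
22.8 [561.5  37.  105.2] yaw -0.3705 tilt [-0.0079  0.0021] F [ 0.2  0.  -1.3] M [-0.06  0.08  0.04] w 55.4 j6 0.33
```

```bash
python3 -m jog '[[0,0,0.004,0,-1],[0,0,0.009,0,-1],[0,0,0.009,0,-1]]'|grep -E "eef|force";python3 -m jog '[[0,0,0.004,0,-1],[0,0,0.009,0,-1],[0,0,0.009,0,-1]]'|grep -E "eef|force"
```

```text
eef_pos: [561.6, 37.0, 104.5]
ft_force: [-1.7, 0.4, 4.0]
eef_pos: [561.6, 37.0, 104.4]
ft_force: [-4.1, -0.3, 17.3]
```

Contact at 104.5, as expected. Release, rise and check.

```bash
python3 -m jog '[[0,0,-0.005,0,-1],[0,0,-0.005,0,-0.3],[0,0,-0.005,0,1],[0,0,-0.005,0,1],[0,0,-0.005,0,1]]'|grep -E "force|width"; python3 -m jog '[[0,0,-0.4,0,1],[0,0,-0.9,0,1],[0,0,-1,0,1],[0,0,-1,0,1]]'|grep eef;python3 -m jog '[[0,0,-0.5,0,1],[0,0,-0.7,0,1],[0,0,-0.7,0,1],[0,0,-0.7,0,1]]'|grep eef
python3 - <<'E'
from h import *
st()
c,im=disc("wrist",561,37,132,28)
print(delta(596.3,-222,200))
cv2.imwrite("pics/d1.png",im)
E
```

```text
ft_force: [0.6, -0.2, 0.1]
width: 82.7
eef_pos: [562.5, 36.8, 205.0]
eef_pos: [562.1, 36.6, 273.1]
25.18 [562.1  36.6 273.1] yaw -0.3705 tilt [-0.0089  0.0021] F [ 0.  -0.8 -0.5] M [-0.13  0.06 -0.02] w 91.3 j6 0.33
disc wrist [561.9  36.7  27.8] -57.6
(array([-2.286,  1.262,  0.723]), 0.0)
```

View pics/d1.png

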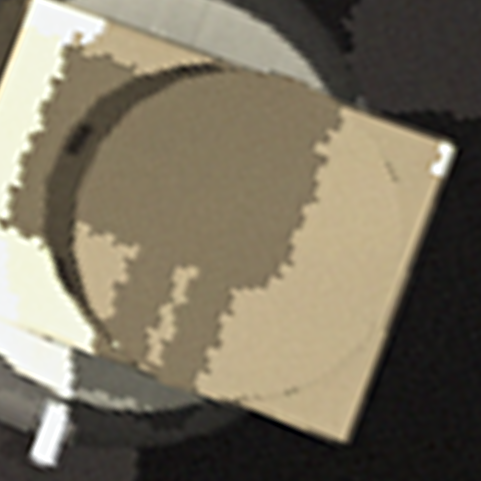

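Wide drum's top is at (561.9, 36.7), central on the foot (9 pictures so far). Next, the slim drum.

```bash
for i in 1 2; do python3 -m jog '[[-0.5,0.3,0.1,0,1],[-0.76,0.42,0.24,0,1],[-0.76,0.42,0.24,0,1],[-0.76,0.42,0.24,0,1]]'|grep eef; done
python3 - <<'E'
from h import *
st()
c,im=disc("wrist",596.3,-222,36,22)
print(delta(596.3,-222,110))
E
```

```text
eef_pos: [573.2, -48.9, 248.2]
eef_pos: [584.7, -133.7, 224.3]
26.23 [ 584.7 -133.7  224.3] yaw -0.3699 tilt [-0.01    0.0029] F [-0.  -0.  -0.1] M [-0.07  0.09  0.04] w 91.2 j6 0.05
disc wrist [ 595.4 -221.6   21.6] -162.5
(array([-0.782,  0.438,  1.141]), 0.0)
```

```bash
python3 -m jog '[[-0.4,0.25,0.4,0,1],[-0.78,0.43,0.8,0,1],[-0.78,0.43,1,0,1],[-0.78,0.43,1,0,1],[-0.78,0.43,1,0,1]]'|grep eef
python3 - <<'E'
from h import *
st();c,im=disc("wrist",595.4,-221.6,36,22);print(delta(595.5,-221.7,58),delta(595.5,-221.7,8))
E
```

```text
eef_pos: [596.5, -220.7, 125.5]
26.9 [ 596.5 -220.7  125.5] yaw -0.3682 tilt [-0.0082  0.0021] F [-1.1  0.2 -1.5] M [-0.07  0.12 -0.04] w 91.2 j6 -0.08
disc wrist [ 595.6 -222.    21.9] -123.7
(array([-0.011, -0.002,  0.677]), 0.0) (array([-0.01 ,  0.002,  1.177]), 0.0)
```

```bash
python3 -m jog '[[-0.01,0,0.4,0,1],[-0.01,0,0.67,0,1],[-0.01,0,0.67,0,1],[-0.01,0,0.67,0,1]]'|grep -E "eef"
python3 -m jog '[[0,0,0.3,0,1],[0,0,0.5,0,1],[0,0,0.5,0,1],[0,0,0.5,0,-1],[0,0,0.5,0,-1],[0,0,0.5,0,-1],[0,0,0.5,0,-1],[0,0,0.5,0,-1],[0,0,0.5,0,-1],[0,0,0.5,0,-1]]'|grep -E "eef|force|width"
python3 -c "
from h import *
st()"
```

```text
eef_pos: [596.7, -221.8, 60.4]
eef_pos: [596.4, -221.8, 10.4]
ft_force: [-0.8, -0.2, 3.3]
width: 43.4
28.7 [ 596.4 -221.8   10.4] yaw -0.3678 tilt [-0.0058  0.0009] F [-0.8 -0.2  3.3] M [-0.04  0.2   0.04] w 43.4 j6 -0.08
```

```bash
python3 -m jog '[[0,0,-0.3,0,-1],[0,0,-0.8,0,-1],[0,0,-1,0,-1],[0,0,-1,0,-1]]'|grep -E "eef|width"
for i in 1 2 3; do python3 -m jog '[[0.4,-0.2,-0.1,0,-1],[0.76,-0.42,-0.25,0,-1],[0.76,-0.42,-0.25,0,-1],[0.76,-0.42,-0.25,0,-1]]'|grep -E "eef|width"; done
python3 - <<'E'
from h import *
st();print(delta(561.8,36.7,147.5))
E
```

```text
eef_pos: [597.8, -222.2, 111.8]
width: 43.4
eef_pos: [585.7, -136.3, 135.8]
width: 43.2
eef_pos: [574.0, -51.1, 160.0]
width: 43.1
eef_pos: [562.5, 33.7, 184.5]
width: 43.1
30.7 [562.5  33.7 184.5] yaw -0.3686 tilt [-0.0057 -0.0007] F [ 0.7  0.5 -1.8] M [-0.14  0.06 -0.03] w 43.1 j6 0.32
(array([ 0.027, -0.016,  0.37 ]), 0.0)
```

```bash
python3 -m jog '[[0.027,-0.016,0.2,0,-1],[0.027,-0.016,0.36,0,-1],[0.027,-0.016,0.37,0,-1],[0.027,-0.016,0.37,0,-1]]'|grep -E "eef|force"
python3 -m jog '[[0,0,0.02,0,-1],[0,0,0.035,0,-1],[0,0,0.045,0,-1],[0,0,0.045,0,-1]]'|grep -E "eef|force"
python3 -m jog '[[0,0,0.005,0,-1],[0,0,0.01,0,-1],[0,0,0.01,0,-1]]'|grep -E "eef|force"
```

```text
eef_pos: [561.9, 36.3, 147.5]
ft_force: [0.4, 0.1, -0.7]
eef_pos: [561.9, 36.4, 143.0]
ft_force: [0.4, -0.2, 0.1]
eef_pos: [562.0, 36.4, 142.4]
ft_force: [-1.5, 0.1, 4.9]
```

Contact at 142.4, as predicted. Release.

```bash
python3 -m jog '[[0,0,0,0,-0.4],[0,0,0,0,0.3],[0,0,0,0,1],[0,0,0,0,1],[0,0,0,0,1]]'|grep -E "force|width"; python3 -m jog '[[0,0,-0.4,0,1],[0,0,-0.9,0,1],[0,0,-1,0,1],[0,0,-1,0,1]]'|grep eef;python3 -m jog '[[0,0,-0.4,0,1],[0,0,-0.6,0,1],[0,0,-0.6,0,1],[0,0,-0.6,0,1]]'|grep eef
python3 - <<'E'
from h import *
st()
c,im=disc("wrist",561.5,36.7,168,22)
cv2.imwrite("pics/d2.png",im)
c,im=disc("top",455.7,253.2,20,17)
print(delta(455.7,253.2,200))
E
```

```text
ft_force: [-0.2, -0.6, 0.1]
width: 80.7
eef_pos: [562.7, 36.4, 242.5]
eef_pos: [562.2, 36.5, 300.7]
33.7 [562.2  36.5 300.7] yaw -0.369 tilt [-0.0072 -0.0006] F [-0.7  0.7  0.9] M [-0.13  0.08 -0.04] w 90.8 j6 0.33
disc wrist [562.1  35.9  21.5] -78.5
disc top [456.5 252.4  18. ] -19.2
(array([ 1.64 , -1.77 ,  1.015]), 0.0)
```

View pics/d2.png

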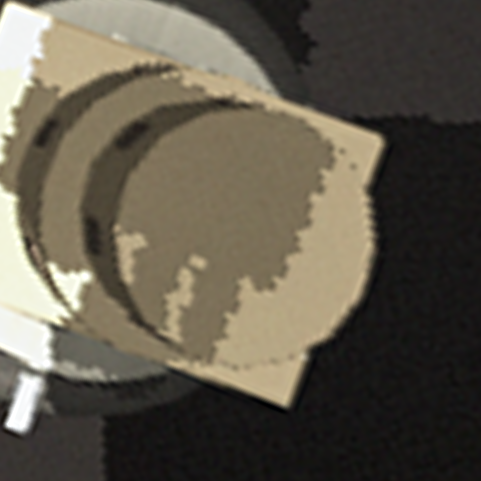

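```bash
for i in 1 2; do python3 -m jog '[[0.4,-0.45,0.1,0,1],[0.78,-0.885,0.5,0,1],[0.78,-0.885,0.5,0,1],[0.78,-0.885,0.5,0,1]]'|grep eef; done
python3 - <<'E'
from h import *
st()
c=eyes.read_camera("wrist");print("cam",-np.array(c["R"]).T@c["t"]);print(proj(c,[[455.7,253.2,0],[455.7,253.2,40],[455.7,253.2,60]]))
im=ortho(c,456,253,40,40,6)
for p,col in(((455.7,253.2,0),0),):
    for z,r,cl in((0,17,(0,0,255)),(40,17,(0,255,0)),(60,1,(255,0,0))):
        t=np.linspace(0,6.283,100);P=proj(c,np.c_[455.7+r*np.cos(t),253.2+r*np.sin(t),0*t+z])
        c["pixels"]=cv2.polylines(np.ascontiguousarray(c["pixels"]),[(P*16).astype(np.int32)],True,cl,1,cv2.LINE_AA,4)
u,v=proj(c,[[455.7,253.2,30]])[0].astype(int)
cr=c["pixels"][max(v-60,0):v+60,max(u-60,0):u+60];cv2.imwrite("pics/t1.png",cv2.resize(cr,None,fx=5,fy=5,interpolation=2));print(u,v,cr.shape)
E
```

```text
eef_pos: [507.4, 141.2, 250.7]
eef_pos: [453.5, 245.4, 201.5]
34.8 [453.5 245.4 201.5] yaw -0.3679 tilt [-0.0073 -0.0011] F [ 0.6 -0.2 -0.3] M [-0.09  0.02 -0.02] w 91.1 j6 0.75
cam [484.85054307 323.3597855  371.46813696]
[[278.0274684  174.28129424]
 [277.80414928 183.08618213]
 [277.67247432 188.27778095]]
277 180 (120, 120, 3)
```

View pics/t1.png

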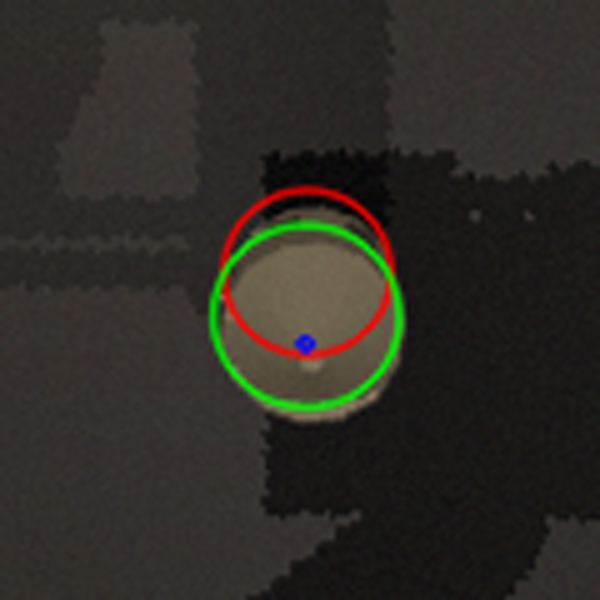

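Apex and outline are shifted about (+1.2,+3.5) px from the prediction, so the turret axis is at about (455.6, 249.9). The top camera's z=20 assumption explains the difference.

```bash
python3 - <<'E'
from h import *
print(delta(455.6,249.9,106))
E
python3 -m jog '[[0.05,0,0.4,0,1],[0.05,0,0.9,0,1],[0.05,0,0.95,0,1],[0.05,0,0.95,0,1]]'|grep eef
python3 - <<'E'
from h import *
st()
c=eyes.read_camera("wrist");P=proj(c,[[455.6,249.9,60]])[0];print(P)
g=cv2.cvtColor(c["pixels"],cv2.COLOR_BGR2GRAY);u,v=P.astype(int)
cv2.imwrite("pics/t2.png",c["pixels"])
print(delta(455.6,249.9,12))
E
```

```text
(array([0.054, 0.004, 0.958]), 0.0)
eef_pos: [456.4, 249.2, 108.2]
35.35 [456.4 249.2 108.2] yaw -0.3698 tilt [-0.0055 -0.0005] F [ 0.2 -0.1  0.1] M [-0.14  0.1  -0.01] w 91.5 j6 0.75
[276.34931678 235.65852262]
(array([ 0.001, -0.006,  0.966]), 0.0)
```

```bash
python3 -m jog '[[0,-0.006,0.4,0,1],[0,-0.006,0.8,0,1],[0,-0.006,0.955,0,1],[0,-0.006,0.955,0,0],[0,-0.006,0.955,0,-1],[0,-0.006,0.955,0,-1],[0,-0.006,0.955,0,-1],[0,-0.006,0.955,0,-1],[0,-0.006,0.955,0,-1],[0,-0.006,0.955,0,-1]]'|grep -E "eef|force|width"
python3 -c "
from h import *
st()"
```

```text
eef_pos: [455.6, 249.8, 13.2]
ft_force: [-0.9, 0.3, 3.0]
width: 33.2
36.65 [455.6 249.8  13.2] yaw -0.3696 tilt [-0.0043  0.    ] F [-0.9  0.3  3. ] M [-0.12  0.14 -0.01] w 33.2 j6 0.75
```

```bash
python3 -m jog '[[0,0,-0.3,0,-1],[0,0,-0.8,0,-1],[0,0,-1,0,-1],[0,0,-1,0,-1]]'|grep -E "eef|width"; python3 -m jog '[[0,0,-0.5,0,-1],[0,0,-1,0,-1],[0,0,-1,0,-1]]'|grep -E "eef|width"
for i in 1 2; do python3 -m jog '[[-0.4,0.44,-0.1,0,-1],[-0.8,0.88,-0.1,0,-1],[-0.8,0.88,-0.1,0,-1],[-0.8,0.88,-0.1,0,-1]]'|grep -E "eef|width"; done
python3 - <<'E'
from h import *
st();print(delta(562,36.3,187))
c=eyes.read_camera("wrist");cv2.imwrite("pics/t3.png",c["pixels"])
E
```

```text
eef_pos: [456.8, 250.1, 114.4]
width: 33.8
eef_pos: [458.4, 250.6, 216.6]
width: 33.5
eef_pos: [510.8, 144.1, 224.8]
width: 33.5
eef_pos: [563.1, 38.8, 233.7]
width: 33.2
38.52 [563.1  38.8 233.7] yaw -0.3697 tilt [-0.0019  0.0031] F [ 0.6  0.7 -1.2] M [-0.12  0.13  0.06] w 33.2 j6 0.33
(array([-0.028,  0.   ,  0.467]), 0.0)
```

```bash
python3 -m jog '[[-0.028,0,0.2,0,-1],[-0.028,0,0.4,0,-1],[-0.028,0,0.465,0,-1],[-0.028,0,0.465,0,-1],[-0.028,0,0.465,0,-1]]'|grep -E "eef|force"
python3 -m jog '[[0,0,0.02,0,-1],[0,0,0.04,0,-1],[0,0,0.052,0,-1],[0,0,0.052,0,-1]]'|grep -E "eef|force"
python3 -m jog '[[0,0,0.005,0,-1],[0,0,0.009,0,-1],[0,0,0.009,0,-1]]'|grep -E "eef|force"
```

```text
eef_pos: [562.3, 37.0, 188.2]
ft_force: [-0.0, -0.8, -0.3]
eef_pos: [562.2, 37.0, 182.9]
ft_force: [0.4, 0.4, -0.2]
eef_pos: [562.2, 37.0, 181.9]
ft_force: [0.7, -0.1, 0.1]
```

```bash
python3 -m jog '[[0,-0.002,0.004,0,-1],[0,-0.002,0.009,0,-1],[0,-0.002,0.009,0,-1]]'|grep -E "eef|force"
```

```text
eef_pos: [562.1, 37.1, 181.2]
ft_force: [-0.4, 0.4, 3.3]
```

Contact at 181.2, as predicted. Release, rise, move aside and check.

```bash
python3 -m jog '[[0,0,0,0,-0.5],[0,0,0,0,0.2],[0,0,0,0,1],[0,0,0,0,1],[0,0,0,0,1]]'|grep -E "force|width"; python3 -m jog '[[0,0,-0.3,0,1],[0,0,-0.8,0,1],[0,0,-1,0,1],[0,0,-1,0,1]]'|grep eef; python3 -m jog '[[1,0,0,0,1],[1,0,0,0,1],[1,0,0,0,1]]'|grep eef; python3 -m jog '[[1,0,0,0,1],[1,0,0,0,1],[1,0,0,0,1]]'|grep eef
python3 - <<'E'
from h import *
st()
c=eyes.read_camera("side");t=eyes.read_camera("top")
def crop(c,s):
    u,v=proj(c,[[561,37,120]])[0].astype(int);p=np.ascontiguousarray(c["pixels"])
    return cv2.resize(p[v-60:v+60,u-50:u+50],None,fx=4,fy=4,interpolation=2)
cv2.imwrite("pics/end.png",np.hstack([crop(c,0),crop(t,0)]))
for n,X in(("side",c),("top",t)): print(n,proj(X,[[562,37,z] for z in(96,132,168,228)]).round(1).tolist(),proj(X,[[561,37,120]])[0].astype(int))
E
```

```text
ft_force: [-0.8, -0.6, -0.4]
width: 70.3
eef_pos: [562.9, 36.8, 282.6]
eef_pos: [598.9, 132.2, 281.2]
eef_pos: [634.6, 227.1, 279.6]
42.33 [634.6 227.1 279.6] yaw -0.3639 tilt [-0.0015  0.0027] F [-1.  -0.9 -0.1] M [-0.13  0.04 -0.05] w 91.1 j6 0.62
side [[286.0, 210.4], [286.2, 200.1], [286.3, 189.1], [286.6, 169.2]] [286 203]
top [[269.1, 230.3], [268.8, 229.8], [268.6, 229.2], [268.1, 228.3]] [268 230]
```

View pics/end.png

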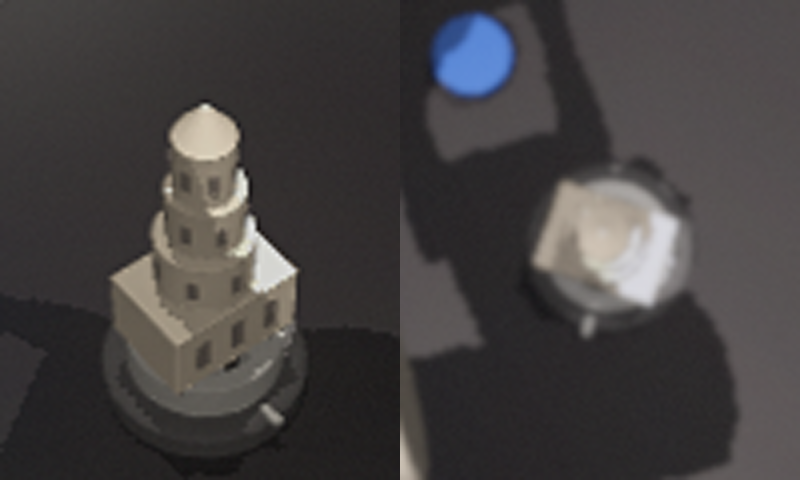

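The tower stands upright and centred: the apex at crop (205,105) matches the prediction to about 1 px. The arm is clear, so I'm handing in.

```bash
python3 -c "
from h import *
st();print(arm.finish_job())"
```

```text
42.42 [634.2 224.9 280.3] yaw -0.3658 tilt [-0.0012  0.0022] F [-0.  -0.6 -0.7] M [-0.11  0.06 -0.1 ] w 91.2 j6 0.62
the job is handed in; nothing more can be done
None
```

The plaster tower is built on the stand and handed in at 42.4 s of the 72 s allowed.

- **Foot:** The cameras put the keyways at about -0.37 rad. The lugs went down through them with no contact force. I turned the foot clockwise about 1.55 rad until the wrist moment rose to about 1.6 N m at the stop.
- **Correction:** On the first turn I went past the stop. The pads then dragged the foot about 0.1 rad back when I reversed. I saw this in the wrist image, gripped it again, turned it to the stop and opened there. A camera fit afterwards put it at -0.350 rad, against the stop.
- **Stack:** The wide drum, slim drum and turret each touched down at the expected height, at 4 to 17 N at most. The wide drum's top measured (561.9, 36.7) and the slim drum's (562.1, 35.9). The foot fitted at (561.5, 37.2), so all agree within about 1.5 mm.
- **Last check:** The side and top pictures show the tower upright and centred, with the apex within about 1 px of its predicted place. The arm was clear of everything.
- **Not checked:** I did not re-measure the foot's angle after stacking. I also did not re-measure the beaker, gauge stand and loupe. The arm's path stayed clear of them and no unexpected forces showed.

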